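# Return the bench chemicals from the drip tray to the lipped rack, in the same order

### The arm

A 6-joint arm with a two-finger parallel gripper is mounted at the origin on a cart in front of the work surface, level with it; the furniture and walls round the work are solid. World frame = base frame: x ahead of the robot, y to its left, z up, the work surface at z = 0. Lengths are in mm, angles in rad, forces in N, time in s.
With the tool pointing down it reaches from about 275 to 750 mm from the base axis. Payload 10.2 kg.
Tool frame: the origin (TCP) lies midway between the tips of the shut fingers; the grasp point (between the pads) lies grip_depth behind it (grip_depth is the distance from the TCP to the grasp point, in mm); z points along the fingers, y is the line along which they close (so a half turn about z gives the same grasp; the last joint's range is limited). The gripper opens to 85 mm and grips with 20 to 120 N. Pads are 22 mm wide; open, the fingers measure 114 mm over their backs; the gripper's body (76 mm by 85 mm) begins 54 mm behind the grasp point. The pads swing forward as they close: fully open they stand 13 mm farther back than shut.
Start: joints at [0.964, 0.313, 1.498, -0, 1.331, -0.223], TCP at [196.597, 486.807, 231.294] pointing down, gripper open.
Joint ranges: [-2.94, 2.94], [-0.97, 2.17], [0.19, 2.56], [-1.23, 4.37], [0.02, 3.11], [-2.88, 2.88]. Speed limits (rad/s): [2.39, 2.39, 3.01, 3.14, 3.14, 3.14].

### API

Orientations are given as a unit quaternion [w, x, y, z].
In Python, from rig import * gives the robot as it stands.
- The arm moves only by the tool servo_tool, never from a script. Its argument "commands" is a list of rows, each a list of 3 entries, a list of its own where there are three numbers: the gripper command: -1 is fully open, 1 is shut, values between are in proportion, then the shift along the tool's x, y, z in m, then the turn, a rotation vector about the tool's x, y, z in units of 6 degrees (1.0 is 6 degrees). In form: [[grip, [dx, dy, dz], [ax, ay, az]], ...]. A call has 1 to 10 rows; each row shifts and turns the commanded pose from where the row before left it, along the tool's axes as they then stand; what a row does not reach is not made up. A row lasts 1/12 s, in which the tool goes at most 41.7 mm and 7.16 degrees, less where a joint would pass 70% of its speed; a pose out of reach is approached as far as the arm can. A call is refused whole if a number of a shift passes 0.0417 or a number of a turn 1, either way. A call with a gripper value outside its range is refused whole. The fingers move at their own pace and stop on an object; "squeeze" is the grip in N (left out, the last holds). Time passes only in rows, so rows that do not move let the fingers close. It gives the time, the measured TCP pose, the force, the opening and the grip force at its end, in the units of the state.
- sense(): the state, without advancing time (a new reading comes with each control period).
- capture(name): name is "scene" or "top" or "wrist"; returns a dict with "pixels" (384x512x3 uint8, red, green, blue), "z_map" (384x512 float32, mm along the optical axis (not along the pixel's ray), 0 where there is no reading), "fx", "fy", "cx", "cy" (pixels), "rvec" (rotation vector, rad) and "tvec" (3), from world to camera coordinates, as OpenCV has them; the wrist camera has in their place "T_tool_cam" (4x4, takes a point from camera to tool coordinates, whose origin is the TCP and whose axes are the flange's). Camera axes: x right, y down, z forward; pixel columns grow to the right and rows downward; lengths in mm; the calibration is good to about 2 mm. A picture is of the moment at which its call begins: read the wrist's pose just before it.
- finish_job(): hands the job in; it is judged then, once.
The state is a dict: "time_s": time; "joints": joint angles; "dq": joint speeds; "tau": joint torques, N m; "eef_pos": TCP position; "ee_rot": TCP orientation; "force": force on the tool from outside, world axes, zero at the start; "wrist_torque": the same for the moment, N m; "grip_width": opening from 0.0 (shut) to 1.0 (fully open); "grip_force": force on a finger pad.
Only numpy, scipy, OpenCV 4.12 (cv2) and the standard library are available. Lean on these libraries where they do the work, as an engineer would, in place of code of your own. Each camera call takes 0.05 s, during which the arm holds its last target. There are 200 camera calls.

### The job

The four containers standing in a row on cork pads on the flat drip tray go back into the rack with the raised lips, one to a bay, in the same left-to-right order (as seen from the robot) in which they stand on the tray. Lift each over the lip, set it upright on the floor of its bay and let go, without tipping any of them over.

Things in the scene. Friction and masses are not known exactly. Their poses are not given: they have to be found in the camera images.
- gas_mid (a point): Loose; stands on its own pad. Point: on its upright axis, half-way up; z axis up. Red aerosol gas can, upright: round body 44 mm in diameter straight up to 118 mm above its foot, thin nozzle above 128 mm; 150 mm tall in all (this point 75 mm above its foot). About 0.19 kg. Grip the body.
- bottle_mid (a point): Loose; stands on its own pad. Point: on its upright axis, half-way up; z axis up. White plastic bottle with a blue-banded label: round body 52 mm in diameter straight up to 78 mm above its foot, shoulder to 100 mm, then a 26 mm neck and 20 mm cap; 134 mm tall (this point 67 mm above its foot). About 0.14 kg. Grip high on the body, so that the palm clears the cap.
- dropper_mid (a point): Loose; stands on its own pad. Point: on its upright axis, half-way up; z axis up. Small clear dropper bottle: round body 35 mm in diameter straight up to 50 mm above its foot, shoulder to 61 mm, 20 mm neck to 72 mm and a thin pointed nozzle; 104 mm tall (this point 52 mm above its foot). About 0.05 kg. Grip high on the body, so that the palm clears the nozzle.
- can_mid (a point): Loose; stands on its own pad. Point: on its upright axis, half-way up; z axis up. Flat red solvent tin, 30 mm thick (its x axis), 58 mm wide (its y axis), straight up to 114 mm above its foot, then a cap; 132 mm tall (point 66 mm above the foot). 0.16 kg. Grip across the 30 mm; its wide side lies along the row within 7 degrees.
- pad_gas: Round cork pad, 64 mm in diameter, 4 mm thick, fixed on the drip tray; the gas can stands on it at the start. Origin: centre of its underside.
- pad_bottle: Round cork pad, 72 mm in diameter, 4 mm thick, fixed on the drip tray; the white bottle stands on it at the start. Origin: centre of its underside.
- pad_dropper: Round cork pad, 52 mm in diameter, 4 mm thick, fixed on the drip tray; the dropper bottle stands on it at the start. Origin: centre of its underside.
- pad_can: Rectangular cork pad, 50 x 76 mm, 4 mm thick, fixed on the drip tray; the flat solvent tin stands on it at the start. Origin: centre of its underside.
- drip_tray: Flat dark steel tray, fixed, 96 mm deep (x axis, away from the robot), 352 mm long (y axis, the row, to the robot's left), 10 mm rim. Pads at y = +127.5, +42.5, -42.5, -127.5 mm in any order, their tops 8 mm above the worktop. Origin: centre of its underside. Stands nearer than the rack or beyond it, turned up to 9 degrees.
- bench_rack: Grey sheet-metal rack, fixed, 86 mm deep (x axis, away from the robot), 352 mm long (y axis, the row, to the robot's left). Four bays centred at x = 0, y = +127.5 (leftmost), +42.5, -42.5, -127.5 mm, each 80 mm square inside. Floor 12 mm above the worktop; front and back lips rise 28 mm, dividers 19 mm, end walls 32 mm above the floor. Origin: on the worktop below its centre.
There are look-alikes about, which are no part of the job. What is shaped like the part that bears gas_mid but black, green or yellow is not meant.

How it is judged:
By the outcome, as a careful person would: the job done as asked, in the order asked, and still so for the second after the job is handed in, with the robot touching nothing.
It also fails if it takes over 96 s, if anything falls off the work surface, if the arm or the gripper's body presses on something with over 40 N, if the wrist force passes 120 N, or if a joint passes its speed limit or range.

## Working session

There is one attempt and no reset: what is moved stays moved. The work goes in short steps, Python scripts to look and compute and a tool call to move; the robot and the scene stay as the last step left them, time stands still between calls to the robot, and variables do not carry over. Pictures are saved under pics/ and viewed, at most 14 in all, crops included, and the job is handed in when it is done.

Besides the shell and the picture viewer there is one more tool, called after "Call:" as a command line: name --argument value ..., lists and objects as JSON in quotes. servo_tool: Moves the arm, as the interface text tells. Its arguments: {"type":"object","properties":{"commands":{"type":"array"},"squeeze":{"type":"number"}},"required":["commands"]}

```bash
ls; mkdir -p pics; python3 - <<'E'
from rig import *
import cv2,numpy as np,pickle
s=sense();print(s)
d={}
for n in("scene","top"):
    c=capture(n);d[n]=c;cv2.imwrite(f"pics/{n}1.png",c["pixels"][:,:,::-1])
    print(n,c["fx"],c["cx"],c["cy"],c["rvec"],c["tvec"])
pickle.dump(d,open("d1.pkl","wb"))
E
```

```text
pics
{'time_s': 0.0, 'joints': array([ 9.63642203e-01,  3.13453179e-01,  1.49848766e+00,  5.48434501e-05,
        1.33098489e+00, -2.23374873e-01]), 'dq': array([ 6.57235269e-04, -5.22447464e-05,  1.58130653e-03, -1.13257826e-03,
        3.44596515e-05, -1.12865063e-03]), 'tau': array([ 2.01480134e-04, -4.12270725e+01, -2.59739524e+01, -1.57718373e-04,
        4.25507053e-03,  1.94301117e-05]), 'eef_pos': array([196.4030062 , 486.5883503 , 230.71440999]), 'ee_rot': array([-2.93272599e-04,  1.90720546e-01,  9.81644146e-01, -5.99145914e-04]), 'force': array([-0.72172202,  0.42974522, -0.08101983]), 'wrist_torque': array([ 0.02552706,  0.02919743, -0.04400937]), 'grip_force': 0.0, 'grip_width': 1.002328257381713}
scene 381.8736178872235 260.88115568825015 186.8379255356114 [ 1.85323444 -0.91896155  0.56978933] [-405.86835829  261.43817887  504.65726878]
top 476.6263573403211 256.63581247513537 190.97255705911508 [ 2.21517848 -2.20158911  0.06790181] [ -78.81667633  603.83564414 1021.23456486]
```

View pics/scene1.png

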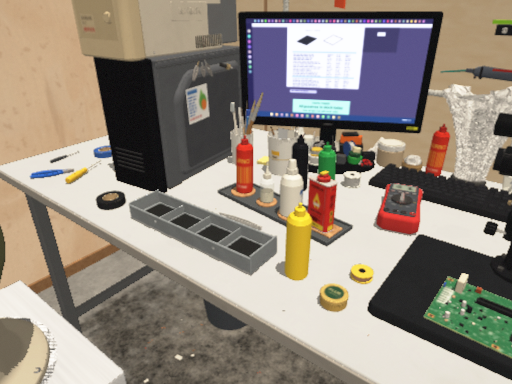

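View pics/top1.png

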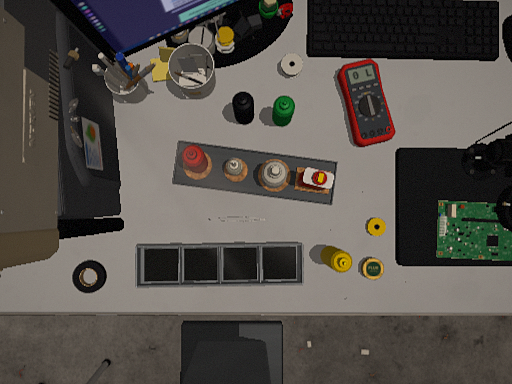

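The top view shows the tray at about (255,172), with from left to right the red gas can (195,160), dropper (235,168), white bottle (273,175) and red tin (318,178). The rack is nearer the robot at (219,264).

Look-alikes:
- Black can: top (243,107).
- Green can: top (284,110).
- Yellow can: top (340,258), scene (298,243).
- Second red can off the tray: scene (438,150).

I choose the red can on the tray's round pad, top (195,160) and scene (245,165).

```bash
cat > h.py <<'E'
import cv2,numpy as np
def cam(c):
    R=cv2.Rodrigues(np.array(c["rvec"],float))[0];t=np.array(c["tvec"],float).ravel()
    return R,t
def plane(c,uv,z):
    R,t=cam(c);uv=np.atleast_2d(uv).astype(float)
    d=np.c_[(uv[:,0]-c["cx"])/c["fx"],(uv[:,1]-c["cy"])/c["fy"],np.ones(len(uv))]@R
    o=-R.T@t
    return o+d*((z-o[2])/d[:,2])[:,None]
def cloud(c):
    R,t=cam(c);v,u=np.mgrid[:384,:512];Z=c["z_map"]
    P=np.stack([(u-c["cx"])/c["fx"]*Z,(v-c["cy"])/c["fy"]*Z,Z],-1)
    P=(P-t)@R;P[Z==0]=np.nan
    return P
E
python3 - <<'E'
import pickle,cv2,numpy as np
from h import *
d=pickle.load(open("d1.pkl","rb"));c=d["top"]
P=cloud(c);S=cloud(d["scene"])
print("origin cam",-cam(c)[0].T@cam(c)[1])
im=c["pixels"];crop=im[130:300,125:365]
cv2.imwrite("pics/crop1.png",cv2.resize(crop,None,fx=3.3,fy=3.3,interpolation=cv2.INTER_CUBIC)[:,:,::-1])
m=P[170:300,110:370]
print("table z",np.nanmedian(P[215:235,130:200,2]))
# rack: points 20..60 high in rack area
def rect(mask,off,z):
    n,l,st,_=cv2.connectedComponentsWithStats(mask.astype(np.uint8));
    i=1+np.argmax(st[1:,4]);pts=np.argwhere(l==i)[:,::-1].astype(np.float32)
    h=cv2.convexHull(pts)[:,0]
    w=plane(c,h,z)[:,:2].astype(np.float32)
    return cv2.minAreaRect(w),st[i]
z=P[...,2]
reg=np.zeros(z.shape,bool);reg[225:300,110:320]=1
mk=reg&(z>25)&(z<60);print("rack",rect(mk,0,42), np.nanpercentile(z[mk],[10,50,90]))
print('floor z',[np.nanmedian(z[260:270,x-4:x+4]) for x in (160,201,240,280)])
hsv=cv2.cvtColor(im,cv2.COLOR_RGB2HSV)
reg=np.zeros(z.shape,bool);reg[130:212,165:345]=1
tm=reg&((hsv[...,2]<130)|(hsv[...,1]>60)); print("tray",rect(tm,0,10))
# containers: points from both clouds per object
for n,(x,y,h) in dict(gas=(195,160,150),drop=(235,168,100),bot=(273,175,130),can=(318,178,110)).items():
    X=plane(c,(x,y),h)[0];print(n,X)
    for k,Q in(("top",P),("scene",S)):
        near=np.hypot(Q[...,0]-X[0],Q[...,1]-X[1])<42
        for a,b in((15,45),(50,80),(80,100),(100,180)):
            q=Q[near&(Q[...,2]>a)&(Q[...,2]<b)]
            if len(q)>4: print("  ",k,a,b,len(q),q.min(0).round(1),q.max(0).round(1),np.median(q,0).round(1))
E
```

```text
origin cam [ 559.48540794  -56.3914236  1047.63814159]
table z -0.2611324427819348
rack (((448.7175598144531, 2.8947296142578125), (87.5938491821289, 351.6698303222656), 1.141724944114685), array([ 135,  243,  169,   44, 1323], dtype=int32)) [29.3711751  38.73411832 42.96023554]
floor z [np.float64(12.0207834625596), np.float64(11.833616679210273), np.float64(12.251580203186615), np.float64(12.684636927498067)]
tray (((645.2584228515625, -70.30818176269531), (353.09600830078125, 98.63445281982422), 82.76299285888672), array([ 172,  140,  166,   66, 6578], dtype=int32))
gas [656.11585994  43.97773362 150.        ]
   top 15 45 38 [644.   31.6  15.5] [669.2  68.5  44.2] [648.1  42.8  30. ]
   top 50 80 42 [645.1  31.4  51.5] [672.1  62.9  79.8] [649.6  40.4  67.4]
   top 80 100 27 [646.3  31.3  82. ] [669.6  63.2  99.8] [650.3  40.2  89.6]
   top 100 180 426 [646.6  30.8 100.5] [690.3  71.7 159.2] [665.7  49.8 133.1]
   scene 15 45 176 [642.3  31.   15.1] [679.1  67.5  44.9] [649.8  40.2  30.5]
   scene 50 80 183 [642.5  30.5  50.1] [676.5  66.1  80. ] [650.   40.2  65.4]
   scene 80 1
[... 1508 characters left out ...]
]
   top 15 45 39 [ 608.1 -206.5   15.3] [ 641.7 -162.4   44.1] [ 615.4 -177.2   31.5]
   top 50 80 51 [ 607.1 -211.4   50.5] [ 643.  -162.6   79.9] [ 616.8 -173.4   65.1]
   top 80 100 32 [ 607.7 -209.    80.1] [ 644.4 -162.4   99.6] [ 616.7 -173.1   90.9]
   top 100 180 501 [ 607.2 -222.9  100.6] [ 647.7 -161.8  141.4] [ 626.7 -190.6  121.2]
   scene 15 45 285 [ 605.9 -222.9   15.1] [ 632.9 -164.    44.7] [ 612.3 -206.5   31.6]
   scene 50 80 329 [ 604.5 -223.5   50.1] [ 633.7 -164.6   80. ] [ 613.2 -202.6   65.4]
   scene 80 100 238 [ 605.4 -223.3   80.2] [ 632.6 -162.5   99.9] [ 613.2 -202.    90.3]
   scene 100 180 473 [ 605.7 -223.5  100.1] [ 644.7 -162.4  140.3] [ 616.2 -200.1  119.8]
```

View pics/crop1.png

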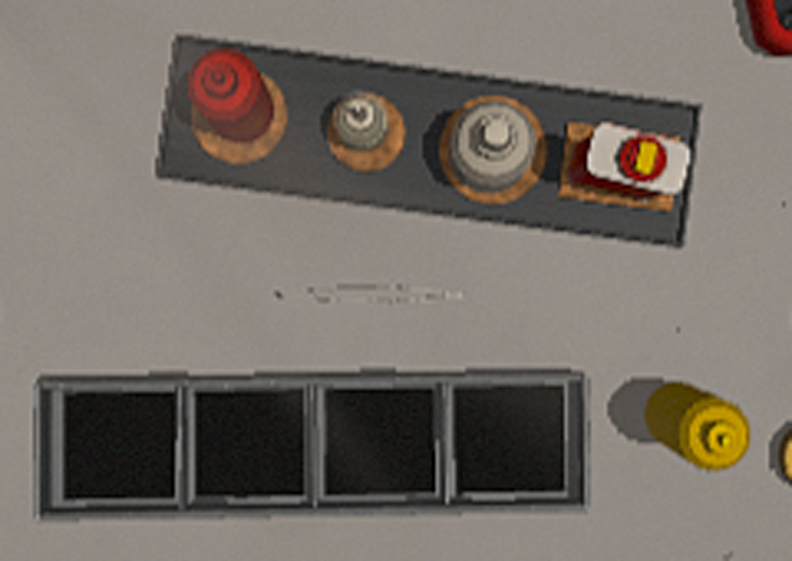

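The crop confirms it: a red can on a round pad at crop (220,80), then dropper (358,115), bottle (495,135) and tin (640,158), with the rack bays below. The yellow can stands apart at (715,435). Next come the fits and obstacle limits.

```bash
python3 - <<'E'
import pickle,cv2,numpy as np,rig
from scipy.optimize import least_squares as LS
from h import *
print([n for n in dir(rig) if n[0]!='_'])
print(getattr(rig,'grip_depth',None))
d=pickle.load(open("d1.pkl","rb"));c=d["top"]
P=cloud(c);S=cloud(d["scene"])
for n,x,y,r,b in(("gas",665,50,22,110),("drop",656,-26,17.5,48),("bot",637,-108,26,76)):
    for k,Q in(("top",P),("scene",S)):
        q=Q[(np.hypot(Q[...,0]-x,Q[...,1]-y)<r+8)&(Q[...,2]>16)&(Q[...,2]<b+6)]
        f=LS(lambda p:np.hypot(q[:,0]-p[0],q[:,1]-p[1])-r,[x,y],loss="soft_l1")
        print(n,k,len(q),f.x.round(1),"res",np.abs(f.fun).mean().round(2))
for k,Q in(("top",P),("scene",S)):
    q=Q[(abs(Q[...,0]-627)<30)&(abs(Q[...,1]+193)<42)&(Q[...,2]>112)&(Q[...,2]<130)]
    print("tin",k,len(q),cv2.minAreaRect(q[:,:2].astype(np.float32)))
# rack: bay floors
z=P[...,2]
m=((abs(z-12)<4)&(abs(P[...,0]-449)<45)&(abs(P[...,1]-3)<170)).astype(np.uint8)
m=cv2.erode(m,np.ones((3,3)))
n,l,st,ce=cv2.connectedComponentsWithStats(m)
for i in range(1,n):
    if st[i,4]>200: print("bay",st[i],plane(c,ce[i],12)[0].round(1))
# rack walls in both clouds
for k,Q in(("top",P),("scene",S)):
    q=Q[(abs(Q[...,0]-449)<60)&(abs(Q[...,1]-3)<195)&(Q[...,2]>34)&(Q[...,2]<50)]
    print("rack",k,len(q),cv2.minAreaRect(q[:,:2].astype(np.float32)), np.percentile(q[:,2],[5,50,95]).round(1))
for k,Q in(("top",P),("scene",S)):
  for a in range(300,760,50):
    q=Q[(Q[...,0]>a)&(Q[...,0]<a+50)&(Q[...,1]>185)&(Q[...,1]<420)&(Q[...,2]>50)]
    if len(q): print(k,a,"ymin",q[:,1].min().round(),"zmax",q[:,2].max().round())
E
```

```text
['PlanningError', 'capture', 'finish_job', 'grip_depth', 'sense']
18.700000000000003
gas top 138 [667.5  53.3] res 0.5
gas scene 614 [667.2  54.3] res 1.07
drop top 25 [656.2 -26.3] res 0.15
drop scene 193 [656.4 -25.1] res 0.98
bot top 58 [ 638.4 -108.9] res 0.32
bot scene 509 [ 639.1 -107.8] res 1.01
tin top 394 ((627.408935546875, -192.73370361328125), (59.90385437011719, 32.372161865234375), 74.90849304199219)
tin scene 272 ((626.4427490234375, -192.95046997070312), (60.511207580566406, 33.58485794067383), 79.84344482421875)
bay [182 247  36  35 805] [446.5  44.8  12. ]
bay [222 247  36  34 815] [445.5 -37.7  12. ]
bay [262 246  36  35 777] [ 447.9 -123.9   12. ]
bay [142 248  36  35 819] [444.3 131.3  12. ]
rack top 995 ((448.2584228515625, 2.91143798828125), (88.2459487915039, 351.8740539550781), 1.0451561212539673) [36.1 39.7 44.8]
rack scene 1160 ((447.6332702636719, 4.3477630615234375), (89.30413818359375, 355.08990478515625), 1.1498641967773438) [34.4 39.5 44.5]
top 450 ymin 224.0 zmax 496.0
top 500 ymin 212.0 zmax 508.0
top 550 ymin 218.0 zmax 506.0
top 600 ymin 211.0 zmax 507.0
top 650 ymin 212.0 zmax 508.0
top 700 ymin 215.0 zmax 510.0
top 750 ymin 185.0 zmax 511.0
scene 450 ymin 221.0 zmax 460.0
scene 500 ymin 210.0 zmax 459.0
scene 550 ymin 216.0 zmax 459.0
scene 600 ymin 210.0 zmax 459.0
scene 650 ymin 211.0 zmax 459.0
scene 700 ymin 216.0 zmax 459.0
scene 750 ymin 185.0 zmax 459.0
```

Call:
servo_tool --commands '[[-1, [-0.0288, -0.0301, 0], [0, 0, 0]], [-1, [-0.0288, -0.0301, 0], [0, 0, 0]], [-1, [-0.0288, -0.0301, 0], [0, 0, 0]], [-1, [-0.0288, -0.0301, 0], [0, 0, 0]], [-1, [-0.0288, -0.0301, 0], [0, 0, 0]], [-1, [-0.0288, -0.0301, 0], [0, 0, 0]], [-1, [-0.0288, -0.0301, 0], [0, 0, 0]], [-1, [-0.0288, -0.0301, 0], [0, 0, 0]], [-1, [-0.0288, -0.0301, 0], [0, 0, 0]], [-1, [-0.0288, -0.0301, 0], [0, 0, 0]]]' --squeeze 30

```text
time_s: 0.93
eef_pos: [351.0, 97.9, 231.3]
ee_rot: [0.0, 0.191, 0.982, 0.0]
force: [1.3, 1.0, -0.1]
grip_width: 1.0
grip_force: 0.0
```

Call:
servo_tool --commands '[[-1, [0, 0, 0], [0, 0, 1]], [-1, [0, 0, 0], [0, 0, 1]], [-1, [0, 0, 0], [0, 0, 1]], [-1, [0, 0, 0], [0, 0, 1]], [-1, [0, 0, 0], [0, 0, 1]], [-1, [0, 0, 0], [0, 0, 1]], [-1, [0, 0, 0], [0, 0, 1]], [-1, [0, 0, 0], [0, 0, 1]], [-1, [0, 0, 0], [0, 0, 1]], [-1, [0, 0, 0], [0, 0, 1]]]'

```text
time_s: 1.77
eef_pos: [350.8, 99.9, 231.1]
ee_rot: [-0.0, 0.658, 0.753, -0.0]
force: [-0.5, 0.0, 0.2]
grip_width: 0.999
grip_force: 0.0
```

Call:
servo_tool --commands '[[-1, [0, 0, 0], [0, 0, 1]], [-1, [0, 0, 0], [0, 0, 0.33]], [-1, [0, 0, 0], [0, 0, 0]]]'

```text
time_s: 2.02
eef_pos: [350.8, 99.9, 231.1]
ee_rot: [-0.0, 0.707, 0.707, -0.0]
force: [-0.3, 0.2, 1.2]
grip_width: 0.999
grip_force: 0.0
```

Call:
servo_tool --commands '[[-1, [-0.0052, 0.0351, 0], [0, 0, 0]], [-1, [-0.0052, 0.0351, 0], [0, 0, 0]], [-1, [-0.0052, 0.0351, 0], [0, 0, 0]], [-1, [-0.0052, 0.0351, 0], [0, 0, 0]], [-1, [-0.0052, 0.0351, 0], [0, 0, 0]], [-1, [-0.0052, 0.0351, 0], [0, 0, 0]], [-1, [-0.0052, 0.0351, 0], [0, 0, 0]], [-1, [-0.0052, 0.0351, 0], [0, 0, 0]], [-1, [-0.0052, 0.0351, 0], [0, 0, 0]], [-1, [0, 0, 0], [0, 0, 0]]]'

```text
time_s: 2.85
eef_pos: [670.8, 51.6, 227.5]
ee_rot: [-0.001, 0.707, 0.707, -0.001]
force: [-1.0, -0.6, -0.6]
grip_width: 1.004
grip_force: 0.0
```

```bash
cat >> h.py <<'E'
def wcam(w,s):
    from scipy.spatial.transform import Rotation as Ro
    q=s["ee_rot"];T=np.eye(4);T[:3,:3]=Ro.from_quat([q[1],q[2],q[3],q[0]]).as_matrix();T[:3,3]=s["eef_pos"]
    M=np.linalg.inv(T@np.array(w["T_tool_cam"]));w=dict(w)
    w["rvec"]=cv2.Rodrigues(M[:3,:3])[0];w["tvec"]=M[:3,3];return w
E
python3 - <<'E'
from rig import *
from h import *
from scipy.optimize import least_squares as LS
s=sense();w=wcam(capture("wrist"),s);print(s["eef_pos"],(-cam(w)[0].T@cam(w)[1]).round())
cv2.imwrite("pics/w1.png",w["pixels"][:,:,::-1])
Q=cloud(w)
for n,x,y,r,b in(("gas",667,53,22,115),("drop",656,-26,17.5,50),("bot",638,-108,26,78)):
    q=Q[(np.hypot(Q[...,0]-x,Q[...,1]-y)<r+8)&(Q[...,2]>16)&(Q[...,2]<b+6)]
    if len(q)<20: print(n,len(q));continue
    f=LS(lambda p:np.hypot(q[:,0]-p[0],q[:,1]-p[1])-r,[x,y],loss="soft_l1")
    print(n,len(q),f.x.round(1),np.abs(f.fun).mean().round(2))
E
```

```text
[670.79806716  51.63983887 227.45286602] [671. 118. 369.]
gas 684 [666.5  53.3] 0.46
drop 372 [655.7 -25.4] 0.21
bot 1415 [ 638.3 -107.6] 0.45
```

View pics/w1.png

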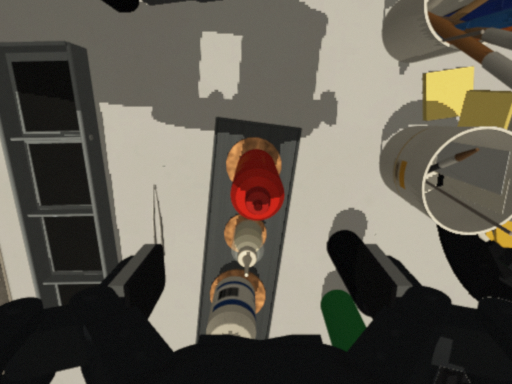

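The wrist view (its up is the world's left) shows the gas can at (257,190) on its pad (253,160). The dropper is below it at (248,240), the bottle at (235,300), and the fingers straddle at (140,290) and (365,280). The path is clear. I'll let the arm settle, then descend.

Call:
servo_tool --commands '[[-1, [0, 0, 0.02], [0, 0, 0]], [-1, [0, 0, 0.02], [0, 0, 0]], [-1, [0, 0, 0], [0, 0, 0]], [-1, [0, 0, 0], [0, 0, 0]]]'

```text
time_s: 3.23
eef_pos: [666.0, 53.5, 191.3]
ee_rot: [-0.001, 0.707, 0.708, -0.001]
force: [0.2, -0.6, 0.7]
grip_width: 1.0
grip_force: 0.0
```

```bash
python3 - <<'E'
from h import *
import pickle
d=pickle.load(open("d1.pkl","rb"))
for k in d:
    Q=cloud(d[k])
    for a,b in((100,0),(0,-70),(-70,-150),(-150,-240)):
        q=Q[(Q[...,0]>685)&(Q[...,0]<800)&(Q[...,1]<a)&(Q[...,1]>b)&(Q[...,2]>40)&(Q[...,2]<200)]
        print(k,a,b,len(q),q.min(0).round() if len(q) else '')
from rig import *
print(sense()["eef_pos"],sense()["joints"].round(3))
E
```

```text
scene 100 0 0 
scene 0 -70 484 [752. -67.  41.]
scene -70 -150 468 [ 746. -149.   55.]
scene -150 -240 0 
top 100 0 21 [685.  41. 123.]
top 0 -70 539 [753. -66.  40.]
top -70 -150 510 [ 747. -146.   40.]
top -150 -240 0 
[665.99261671  53.49281233 191.2762437 ] [-0.095  0.667  1.058  0.     1.419 -0.096]
```

Call:
servo_tool --commands '[[-1, [0, 0.001, 0.025], [0, 0, 0]], [-1, [0, 0, 0.025], [0, 0, 0]], [-1, [0, 0, 0.025], [0, 0, 0]], [-1, [0, 0, 0.015], [0, 0, 0]], [-1, [0, 0, 0.01], [0, 0, 0]], [-1, [0, 0, 0], [0, 0, 0]], [0.2, [0, 0, 0], [0, 0, 0]], [1, [0, 0, 0], [0, 0, 0]], [1, [0, 0, 0], [0, 0, 0]], [1, [0, 0, 0], [0, 0, 0]]]'

```text
time_s: 4.07
eef_pos: [668.2, 53.2, 92.9]
ee_rot: [0.001, 0.707, 0.707, 0.0]
force: [-4.7, 0.3, 6.8]
grip_width: 0.497
grip_force: 29.7
```

Call:
servo_tool --commands '[[1, [0, 0, 0], [0, 0, 0]], [1, [0, 0, 0], [0, 0, 0]], [1, [0, 0, 0], [0, 0, 0]], [1, [0, 0, 0], [0, 0, 0]]]'

```text
time_s: 4.4
eef_pos: [668.0, 53.2, 92.9]
ee_rot: [0.0, 0.707, 0.707, 0.0]
force: [-2.1, 0.4, 7.1]
grip_width: 0.495
grip_force: 29.8
```

Call:
servo_tool --commands '[[1, [0, 0, -0.008], [0, 0, 0]], [1, [0, 0, -0.015], [0, 0, 0]], [1, [0, 0, -0.02], [0, 0, 0]], [1, [0, 0, -0.02], [0, 0, 0]], [1, [0, 0, -0.007], [0, 0, 0]], [1, [0, 0, 0], [0, 0, 0]]]' --squeeze 35

```text
time_s: 4.9
eef_pos: [668.6, 53.2, 163.6]
ee_rot: [0.002, 0.707, 0.707, 0.001]
force: [-0.4, 0.5, -2.1]
grip_width: 0.488
grip_force: 35.9
```

Call:
servo_tool --commands '[[1, [0.003, -0.01, 0], [0, 0, 0]], [1, [0.008, -0.022, 0], [0, 0, 0]], [1, [0.01, -0.028, 0], [0, 0, 0]], [1, [0.01, -0.03, 0], [0, 0, 0]], [1, [0.01, -0.03, 0], [0, 0, 0]], [1, [0.01, -0.03, 0], [0, 0, 0]], [1, [0.01, -0.028, 0], [0, 0, 0]], [1, [0.009, -0.022, 0], [0, 0, 0]], [1, [0.0056, -0.015, 0], [0, 0, 0]], [1, [0.002, -0.007, 0], [0, 0, 0]]]'

```text
time_s: 5.73
eef_pos: [443.6, 131.4, 160.5]
ee_rot: [-0.001, 0.707, 0.708, -0.001]
force: [0.4, -1.2, -2.5]
grip_width: 0.495
grip_force: 36.3
```

Call:
servo_tool --commands '[[1, [0, 0, 0], [0, 0, 0]], [1, [0, 0, 0], [0, 0, 0]], [1, [0, 0, 0], [0, 0, 0]]]'

```text
time_s: 5.98
eef_pos: [446.7, 130.3, 161.1]
ee_rot: [0.0, 0.707, 0.707, 0.0]
force: [-0.8, -0.2, -2.4]
grip_width: 0.487
grip_force: 36.3
```

```bash
cat > look.py <<'E'
import sys,cv2
from rig import *
from h import *
c=capture("scene");n=sys.argv[1];cv2.imwrite(f"pics/{n}.png",cv2.resize(c["pixels"][100:280,100:400],None,fx=2.5,fy=2.5)[:,:,::-1])
P=cloud(c)
x,y=map(float,sys.argv[2:4])
q=P[(np.hypot(P[...,0]-x,P[...,1]-y)<32)&(P[...,2]>16)]
q=q[q[:,2]>14]
for a in range(15,200,15):
    r=q[(q[:,2]>=a)&(q[:,2]<a+15)]
    if len(r)>3: print(a,len(r),r.min(0).round(),r.max(0).round())
s=sense();print(s["time_s"],s["eef_pos"].round(1),s["force"].round(1),s["grip_width"])
E
python3 look.py s2 446 131
```

```text
75 96 [422. 109.  76.] [458. 142.  90.]
90 120 [422. 108.  90.] [462. 140. 105.]
105 128 [422. 107. 105.] [459. 139. 120.]
120 129 [423. 108. 120.] [461. 140. 135.]
135 138 [423. 107. 135.] [463. 141. 150.]
150 132 [419. 106. 150.] [472. 142. 165.]
165 166 [415. 107. 165.] [475. 138. 180.]
180 172 [415. 107. 180.] [474. 125. 195.]
195 203 [416. 108. 195.] [475. 144. 210.]
6.0333 [446.6 130.3 161. ] [ 0.7 -0.3 -1.6] 0.4884251036096914
```

View pics/s2.png

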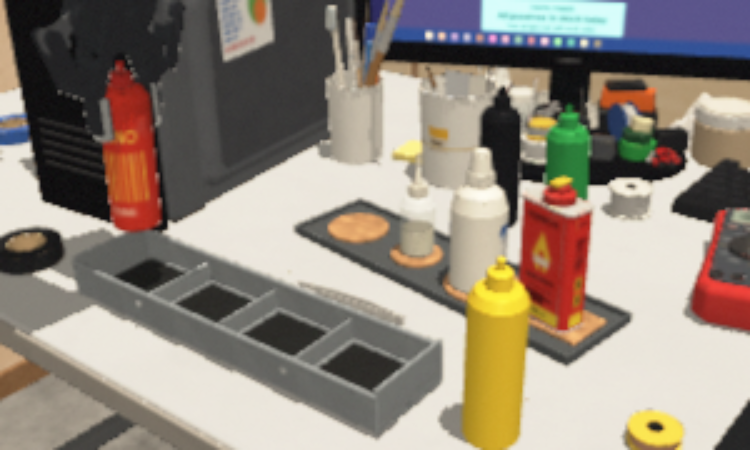

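The picture shows the gas can hanging upright over the leftmost bay at (135,150), its foot near z = 76. I'll lower it by about 64 mm.

Call:
servo_tool --commands '[[1, [0, 0, 0.012], [0, 0, 0]], [1, [0, 0, 0.016], [0, 0, 0]], [1, [0, 0, 0.016], [0, 0, 0]], [1, [0, 0, 0.01], [0, 0, 0]], [1, [0, 0, 0.005], [0, 0, 0]], [1, [0, 0, 0.002], [0, 0, 0]], [1, [0, 0, 0.001], [0, 0, 0]], [1, [0, 0, 0.001], [0, 0, 0]], [1, [0, 0, 0], [0, 0, 0]]]'

```text
time_s: 6.78
eef_pos: [446.2, 130.7, 98.7]
ee_rot: [0.0, 0.707, 0.707, 0.0]
force: [-0.2, -0.2, -2.0]
grip_width: 0.491
grip_force: 36.3
```

Call:
servo_tool --commands '[[1, [0, 0, 0.001], [0, 0, 0]], [1, [0, 0, 0.001], [0, 0, 0]], [1, [0, 0, 0], [0, 0, 0]]]'

```text
time_s: 7.03
eef_pos: [446.2, 130.8, 97.0]
ee_rot: [0.0, 0.707, 0.707, 0.0]
force: [-0.7, -0.1, 3.2]
grip_width: 0.494
grip_force: 37.2
```

Call:
servo_tool --commands '[[0.6, [0, 0, 0], [0, 0, 0]], [0.1, [0, 0, 0], [0, 0, 0]], [-0.4, [0, 0, 0], [0, 0, 0]], [-1, [0, 0, 0], [0, 0, 0]], [-1, [0, 0, 0], [0, 0, 0]], [-1, [0, 0, -0.02], [0, 0, 0]], [-1, [0, 0, -0.03], [0, 0, 0]], [-1, [0, 0, -0.04], [0, 0, 0]], [-1, [0, 0, -0.04], [0, 0, 0]], [-1, [0, 0, 0], [0, 0, 0]]]'

```text
time_s: 7.87
eef_pos: [448.4, 130.9, 233.3]
ee_rot: [0.004, 0.707, 0.707, 0.004]
force: [0.6, 0.4, 0.5]
grip_width: 0.998
grip_force: 0.0
```

```bash
python3 look.py s3 446 131
```

```text
15 78 [421. 109.  16.] [460. 141.  30.]
30 114 [421. 108.  30.] [461. 142.  45.]
45 117 [421. 108.  45.] [461. 142.  60.]
60 115 [423. 108.  60.] [458. 141.  75.]
75 126 [422. 108.  75.] [463. 139.  90.]
90 123 [423. 107.  90.] [458. 142. 105.]
105 127 [423. 108. 105.] [462. 142. 120.]
120 139 [423. 107. 120.] [461. 144. 135.]
135 118 [426. 110. 135.] [462. 145. 150.]
150 41 [437. 121. 150.] [453. 137. 163.]
7.9167 [447.3 130.8 229.6] [ 0.1 -0.5 -0.7] 1.002284417593528
```

Call:
servo_tool --commands '[[-1, [-0.01, 0.0131, 0], [0, 0, 0]], [-1, [-0.0196, 0.0262, 0], [0, 0, 0]], [-1, [-0.0196, 0.0262, 0], [0, 0, 0]], [-1, [-0.0196, 0.0262, 0], [0, 0, 0]], [-1, [-0.0196, 0.0262, 0], [0, 0, 0]], [-1, [-0.0196, 0.0262, 0], [0, 0, 0]], [-1, [-0.0196, 0.0262, 0], [0, 0, 0]], [-1, [-0.0196, 0.0262, 0], [0, 0, 0]], [-1, [-0.0094, 0.0131, 0], [0, 0, 0]], [-1, [0, 0, 0], [0, 0, 0]]]'

```text
time_s: 8.75
eef_pos: [656.8, -28.1, 223.3]
ee_rot: [-0.001, 0.708, 0.706, -0.001]
force: [-1.4, -0.5, -0.3]
grip_width: 1.002
grip_force: 0.0
```

Call:
servo_tool --commands '[[-1, [0, 0, 0], [0, 0, 0]], [-1, [0, 0, 0], [0, 0, 0]], [-1, [0, 0, 0], [0, 0, 0]]]'

```text
time_s: 9.0
eef_pos: [654.9, -24.9, 226.2]
ee_rot: [-0.0, 0.707, 0.708, -0.0]
force: [-0.7, 0.6, 1.0]
grip_width: 0.997
grip_force: 0.0
```

```bash
cat > wl.py <<'E'
from rig import *
from h import *
from scipy.optimize import least_squares as LS
s=sense();w=wcam(capture("wrist"),s);print(s["eef_pos"].round(1),s["ee_rot"].round(4))
Q=cloud(w)
for n,x,y,r,b in(("drop",656,-26,17.5,50),("bot",638,-108,26,78)):
    q=Q[(np.hypot(Q[...,0]-x,Q[...,1]-y)<r+8)&(Q[...,2]>16)&(Q[...,2]<b+6)]
    a=Q[(np.hypot(Q[...,0]-x,Q[...,1]-y)<r+8)&(Q[...,2]<170)]
    if len(q)<20: print(n,len(q));continue
    f=LS(lambda p:np.hypot(q[:,0]-p[0],q[:,1]-p[1])-r,[x,y],loss="soft_l1")
    print(n,len(q),f.x.round(1),np.abs(f.fun).mean().round(2),"top",a[:,2].max() if len(a) else 0)
q=Q[(abs(Q[...,0]-627)<35)&(abs(Q[...,1]+193)<45)&(Q[...,2]>114)&(Q[...,2]<127)]
if len(q)>20: print("tin",len(q),cv2.minAreaRect(q[:,:2].astype(np.float32)))
E
python3 wl.py
```

```text
[654.9 -24.9 226.2] [-3.000e-04  7.066e-01  7.076e-01 -1.000e-04]
drop 157 [655.8 -25.3] 0.13 top 112.42757684434244
bot 988 [ 638.5 -107.5] 0.38 top 141.21854798608425
```

Call:
servo_tool --commands '[[-1, [-0.0005, 0.001, 0.02], [0, 0, 0]], [-1, [0, 0, 0.03], [0, 0, 0]], [-1, [0, 0, 0.03], [0, 0, 0]], [-1, [0, 0, 0.03], [0, 0, 0]], [-1, [0, 0, 0.025], [0, 0, 0]], [-1, [0, 0, 0.02], [0, 0, 0]], [-1, [0, 0, 0.015], [0, 0, 0]], [-1, [0, 0, 0.008], [0, 0, 0]], [-1, [0, 0, 0.004], [0, 0, 0]], [-1, [0, 0, 0], [0, 0, 0]]]'

```text
time_s: 9.88
eef_pos: [656.3, -26.0, 44.3]
ee_rot: [-0.0, 0.707, 0.707, -0.0]
force: [-0.1, 0.5, 0.1]
grip_width: 1.002
grip_force: 0.0
```

Call:
servo_tool --commands '[[0, [0, 0, 0], [0, 0, 0]], [0.5, [0, 0, 0], [0, 0, 0]], [1, [0, 0, 0], [0, 0, 0]], [1, [0, 0, 0], [0, 0, 0]], [1, [0, 0, 0], [0, 0, 0]], [1, [0, 0, 0], [0, 0, 0]]]' --squeeze 20

```text
time_s: 10.38
eef_pos: [656.8, -26.4, 45.0]
ee_rot: [0.0, 0.707, 0.707, 0.0]
force: [-1.6, 1.4, 3.7]
grip_width: 0.393
grip_force: 20.8
```

Call:
servo_tool --commands '[[1, [0, 0, -0.006], [0, 0, 0]], [1, [0, 0, -0.014], [0, 0, 0]], [1, [0, 0, -0.02], [0, 0, 0]], [1, [0, 0, -0.02], [0, 0, 0]], [1, [0, 0, -0.008], [0, 0, 0]], [1, [0, 0, 0], [0, 0, 0]]]'

```text
time_s: 10.88
eef_pos: [657.4, -26.5, 114.4]
ee_rot: [0.002, 0.707, 0.707, 0.001]
force: [-0.1, -0.4, 0.5]
grip_width: 0.395
grip_force: 20.3
```

Call:
servo_tool --commands '[[1, [0.003, -0.01, 0], [0, 0, 0]], [1, [0.007, -0.02, 0], [0, 0, 0]], [1, [0.009, -0.026, 0], [0, 0, 0]], [1, [0.01, -0.029, 0], [0, 0, 0]], [1, [0.01, -0.029, 0], [0, 0, 0]], [1, [0.01, -0.029, 0], [0, 0, 0]], [1, [0.009, -0.026, 0], [0, 0, 0]], [1, [0.008, -0.02, 0], [0, 0, 0]], [1, [0.004, -0.013, 0], [0, 0, 0]], [1, [0.002, -0.007, 0], [0, 0, 0]]]'

```text
time_s: 11.72
eef_pos: [445.4, 46.3, 111.4]
ee_rot: [-0.001, 0.707, 0.707, -0.001]
force: [0.5, 0.3, -0.4]
grip_width: 0.389
grip_force: 20.3
```

Call:
servo_tool --commands '[[1, [0, 0, 0], [0, 0, 0]], [1, [0, 0, 0], [0, 0, 0]], [1, [0, 0, 0], [0, 0, 0]]]'

```text
time_s: 11.97
eef_pos: [448.2, 45.3, 112.1]
ee_rot: [0.0, 0.707, 0.707, 0.0]
force: [-0.1, 0.2, -0.1]
grip_width: 0.391
grip_force: 20.3
```

```bash
python3 look.py s4 447 46
```

```text
75 90 [429.  27.  76.] [461.  53.  90.]
90 110 [429.  28.  90.] [457.  55. 105.]
105 111 [423.  28. 105.] [473.  52. 120.]
120 199 [417.  29. 120.] [478.  52. 135.]
135 199 [416.  31. 135.] [477.  57. 150.]
150 156 [416.  30. 150.] [476.  58. 165.]
165 153 [416.  26. 165.] [476.  63. 180.]
180 194 [419.  27. 180.] [474.  63. 195.]
195 184 [416.  25. 195.] [472.  62. 210.]
12.0167 [448.2  45.3 112.1] [-0.6  0.2 -0.5] 0.3938503254473471
```

View pics/s4.png

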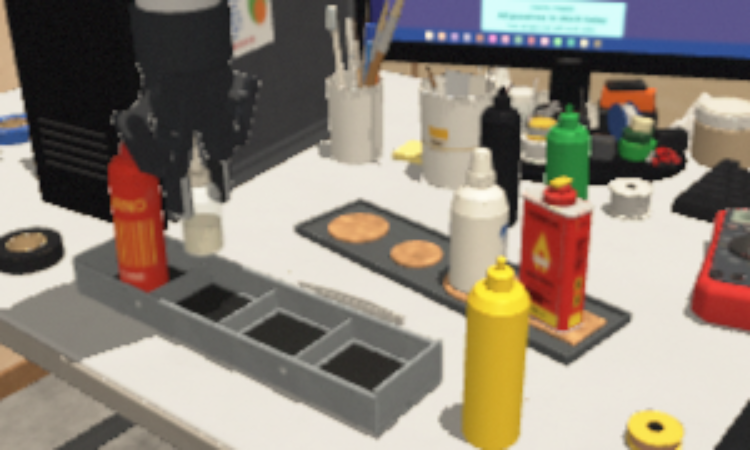

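The gas can stands upright in its bay at (140,230) and the dropper hangs upright over the second bay at (203,215). Lowering.

Call:
servo_tool --commands '[[1, [0, 0, 0.012], [0, 0, 0]], [1, [0, 0, 0.016], [0, 0, 0]], [1, [0, 0, 0.015], [0, 0, 0]], [1, [0, 0, 0.01], [0, 0, 0]], [1, [0, 0, 0.005], [0, 0, 0]], [1, [0, 0, 0.003], [0, 0, 0]], [1, [0, 0, 0.001], [0, 0, 0]], [1, [0, 0, 0.001], [0, 0, 0]], [1, [0, 0, 0.001], [0, 0, 0]], [1, [0, 0, 0], [0, 0, 0]]]'

```text
time_s: 12.85
eef_pos: [447.9, 45.5, 49.0]
ee_rot: [0.001, 0.707, 0.707, 0.0]
force: [-1.3, -0.1, 2.4]
grip_width: 0.393
grip_force: 20.6
```

Call:
servo_tool --commands '[[0.5, [0, 0, 0], [0, 0, 0]], [0, [0, 0, 0], [0, 0, 0]], [-0.5, [0, 0, 0], [0, 0, 0]], [-1, [0, 0, 0], [0, 0, 0]], [-1, [0, 0, 0], [0, 0, 0]], [-1, [0, 0, -0.02], [0, 0, 0]], [-1, [0, 0, -0.04], [0, 0, 0]], [-1, [0, 0, -0.04], [0, 0, 0]], [-1, [0, 0, -0.04], [0, 0, 0]], [-1, [0, 0, -0.04], [0, 0, 0]]]'

```text
time_s: 13.68
eef_pos: [446.9, 45.7, 230.4]
ee_rot: [0.0, 0.707, 0.707, 0.0]
force: [-0.0, -1.4, -0.0]
grip_width: 0.999
grip_force: 0.0
```

```bash
python3 look.py s5 447 46
```

```text
15 83 [429.  28.  17.] [460.  57.  30.]
30 102 [429.  27.  30.] [456.  54.  45.]
45 102 [429.  28.  45.] [460.  55.  60.]
60 123 [430.  28.  60.] [460.  60.  75.]
75 60 [439.  36.  75.] [456.  53.  90.]
90 19 [444.  42.  91.] [451.  47. 104.]
105 11 [447.  44. 106.] [449.  49. 118.]
13.7333 [449.9  45.4 237.8] [1.5 0.2 7.9] 1.0009089770995157
```

Call:
servo_tool --commands '[[-1, [-0.009, 0.011, 0], [0, 0, 0]], [-1, [-0.019, 0.024, 0], [0, 0, 0]], [-1, [-0.019, 0.024, 0], [0, 0, 0]], [-1, [-0.02, 0.024, 0], [0, 0, 0]], [-1, [-0.02, 0.024, 0], [0, 0, 0]], [-1, [-0.02, 0.024, 0], [0, 0, 0]], [-1, [-0.019, 0.024, 0], [0, 0, 0]], [-1, [-0.018, 0.024, 0], [0, 0, 0]], [-1, [-0.009, 0.012, 0], [0, 0, 0]], [-1, [0, 0, 0], [0, 0, 0]]]'

```text
time_s: 14.57
eef_pos: [639.8, -109.3, 226.4]
ee_rot: [-0.0, 0.708, 0.707, -0.0]
force: [-1.4, -0.2, -0.7]
grip_width: 1.004
grip_force: 0.0
```

Call:
servo_tool --commands '[[-1, [0, 0, 0], [0, 0, 0]], [-1, [0, 0, 0], [0, 0, 0]], [-1, [0, 0, 0], [0, 0, 0]]]'

```text
time_s: 14.82
eef_pos: [638.1, -106.6, 228.5]
ee_rot: [-0.0, 0.707, 0.708, 0.0]
force: [-0.0, 0.6, 0.2]
grip_width: 1.0
grip_force: 0.0
```

```bash
python3 wl.py
```

```text
[ 638.1 -106.6  228.5] [-0.      0.7067  0.7075  0.    ]
drop 0
bot 317 [ 638.5 -107.5] 0.29 top 141.98730584792773
tin 1512 ((627.2158203125, -191.4302978515625), (60.75771713256836, 32.13664245605469), 75.87014770507812)
```

Call:
servo_tool --commands '[[-1, [-0.001, 0.0005, 0.02], [0, 0, 0]], [-1, [0, 0, 0.03], [0, 0, 0]], [-1, [0, 0, 0.03], [0, 0, 0]], [-1, [0, 0, 0.03], [0, 0, 0]], [-1, [0, 0, 0.02], [0, 0, 0]], [-1, [0, 0, 0.014], [0, 0, 0]], [-1, [0, 0, 0.008], [0, 0, 0]], [-1, [0, 0, 0.004], [0, 0, 0]], [-1, [0, 0, 0.002], [0, 0, 0]], [-1, [0, 0, 0], [0, 0, 0]]]'

```text
time_s: 15.7
eef_pos: [639.3, -108.3, 71.0]
ee_rot: [0.001, 0.707, 0.707, 0.0]
force: [0.8, -0.9, -0.3]
grip_width: 1.002
grip_force: 0.0
```

Call:
servo_tool --commands '[[-0.3, [0, 0, 0], [0, 0, 0]], [0.2, [0, 0, 0], [0, 0, 0]], [1, [0, 0, 0], [0, 0, 0]], [1, [0, 0, 0], [0, 0, 0]], [1, [0, 0, 0], [0, 0, 0]], [1, [0, 0, 0], [0, 0, 0]]]' --squeeze 30

```text
time_s: 16.2
eef_pos: [639.4, -108.5, 71.3]
ee_rot: [0.001, 0.707, 0.707, 0.0]
force: [-0.9, -0.2, 7.2]
grip_width: 0.59
grip_force: 31.1
```

Call:
servo_tool --commands '[[1, [0, 0, -0.005], [0, 0, 0]], [1, [0, 0, -0.01], [0, 0, 0]], [1, [0, 0, -0.018], [0, 0, 0]], [1, [0, 0, -0.02], [0, 0, 0]], [1, [0, 0, -0.012], [0, 0, 0]], [1, [0, 0, -0.005], [0, 0, 0]], [1, [0, 0, 0], [0, 0, 0]]]'

```text
time_s: 16.78
eef_pos: [639.4, -108.4, 141.5]
ee_rot: [0.001, 0.707, 0.707, 0.0]
force: [0.4, -0.7, -2.0]
grip_width: 0.593
grip_force: 31.9
```

```bash
python3 look.py s6 639 -108
```

```text
75 83 [ 610. -135.   80.] [645. -93.  90.]
90 142 [ 610. -136.   90.] [645. -92. 105.]
105 154 [ 610. -135.  105.] [650. -90. 120.]
120 151 [ 610. -135.  120.] [650. -90. 135.]
135 137 [ 607. -135.  135.] [646. -90. 150.]
150 108 [ 607. -134.  150.] [ 667. -106.  165.]
165 139 [ 607. -133.  165.] [ 669. -106.  180.]
180 110 [ 609. -121.  180.] [ 670. -101.  195.]
195 71 [ 611. -125.  195.] [ 670. -100.  210.]
16.8333 [ 638.9 -108.2  140.1] [-0.1  0.1 -2.8] 0.5919484153630548
```

View pics/s6.png

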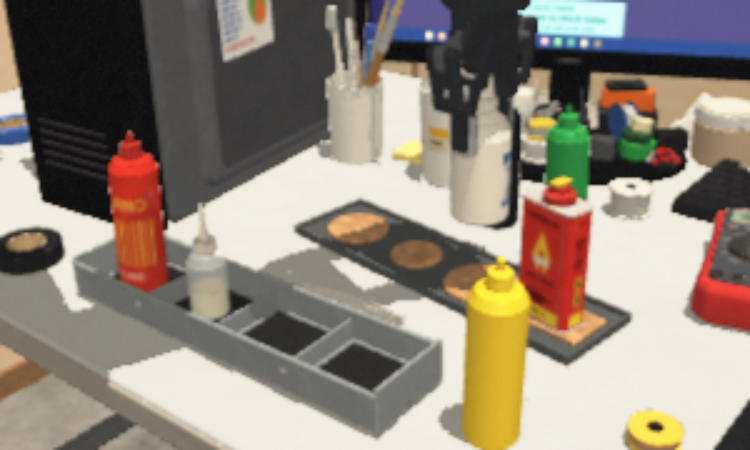

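The gas can and dropper stand upright in bays 1 and 2 (at (138,225) and (208,280)). The bottle hangs straight in the fingers at (482,175). Carrying it to bay 3.

Call:
servo_tool --commands '[[1, [0.003, -0.009, 0], [0, 0, 0]], [1, [0.007, -0.018, 0], [0, 0, 0]], [1, [0.009, -0.024, 0], [0, 0, 0]], [1, [0.009, -0.026, 0], [0, 0, 0]], [1, [0.01, -0.026, 0], [0, 0, 0]], [1, [0.01, -0.026, 0], [0, 0, 0]], [1, [0.009, -0.024, 0], [0, 0, 0]], [1, [0.007, -0.018, 0], [0, 0, 0]], [1, [0.004, -0.012, 0], [0, 0, 0]], [1, [0.001, -0.007, 0], [0, 0, 0]]]'

```text
time_s: 17.67
eef_pos: [447.3, -38.6, 139.5]
ee_rot: [-0.001, 0.707, 0.707, -0.0]
force: [0.1, 0.8, -0.6]
grip_width: 0.592
grip_force: 31.9
```

Call:
servo_tool --commands '[[1, [0, 0, 0], [0, 0, 0]], [1, [0, 0, 0], [0, 0, 0]], [1, [0, 0, 0], [0, 0, 0]]]'

```text
time_s: 17.92
eef_pos: [449.6, -39.7, 140.1]
ee_rot: [0.0, 0.707, 0.707, 0.0]
force: [0.5, 0.1, -1.9]
grip_width: 0.591
grip_force: 31.9
```

```bash
python3 look.py s7 449 -39
```

```text
75 118 [421. -68.  78.] [465. -25.  90.]
90 186 [421. -67.  90.] [466. -27. 105.]
105 186 [421. -67. 105.] [462. -22. 120.]
120 187 [422. -67. 120.] [465. -21. 135.]
135 180 [417. -67. 135.] [476. -23. 150.]
150 186 [418. -66. 150.] [479. -46. 165.]
165 242 [418. -63. 165.] [479. -32. 180.]
180 168 [417. -53. 180.] [480. -27. 195.]
195 151 [417. -58. 195.] [480. -28. 210.]
17.9667 [449.6 -39.7 140.1] [-0.3  0.9 -2. ] 0.5925915355050777
```

Call:
servo_tool --commands '[[1, [0, 0, 0.012], [0, 0, 0]], [1, [0, 0, 0.016], [0, 0, 0]], [1, [0, 0, 0.016], [0, 0, 0]], [1, [0, 0, 0.01], [0, 0, 0]], [1, [0, 0, 0.005], [0, 0, 0]], [1, [0, 0, 0.003], [0, 0, 0]], [1, [0, 0, 0.001], [0, 0, 0]], [1, [0, 0, 0.001], [0, 0, 0]], [1, [0, 0, 0.001], [0, 0, 0]], [1, [0, 0, 0], [0, 0, 0]]]'

```text
time_s: 18.8
eef_pos: [449.2, -39.4, 75.5]
ee_rot: [0.0, 0.707, 0.707, 0.0]
force: [0.1, -0.6, -2.8]
grip_width: 0.591
grip_force: 31.9
```

Call:
servo_tool --commands '[[1, [0, 0, 0.001], [0, 0, 0]], [1, [0, 0, 0.0005], [0, 0, 0]], [1, [0, 0, 0], [0, 0, 0]]]'

```text
time_s: 19.05
eef_pos: [449.5, -39.5, 75.1]
ee_rot: [0.001, 0.707, 0.707, 0.0]
force: [-3.9, 0.5, 12.9]
grip_width: 0.586
grip_force: 33.4
```

Call:
servo_tool --commands '[[0.4, [0, 0, 0], [0, 0, 0]], [-0.1, [0, 0, 0], [0, 0, 0]], [-0.5, [0, 0, 0], [0, 0, 0]], [-1, [0, 0, 0], [0, 0, 0]], [-1, [0, 0, 0], [0, 0, 0]], [-1, [0, 0, -0.02], [0, 0, 0]], [-1, [0, 0, -0.035], [0, 0, 0]], [-1, [0, 0, -0.04], [0, 0, 0]], [-1, [0, 0, -0.04], [0, 0, 0]], [-1, [0, 0, -0.02], [0, 0, 0]]]'

```text
time_s: 19.88
eef_pos: [450.0, -39.7, 233.3]
ee_rot: [0.003, 0.707, 0.707, 0.001]
force: [0.1, -0.9, 1.1]
grip_width: 1.003
grip_force: 0.0
```

```bash
python3 look.py s8 449 -39
```

```text
15 86 [422. -67.  18.] [461. -21.  30.]
30 170 [421. -67.  30.] [465. -24.  45.]
45 167 [422. -67.  45.] [467. -21.  60.]
60 176 [422. -67.  60.] [461. -24.  75.]
75 174 [422. -66.  75.] [466. -22.  90.]
90 213 [424. -66.  90.] [468. -22. 105.]
105 165 [429. -61. 105.] [466. -22. 120.]
120 92 [438. -53. 120.] [461. -31. 135.]
135 60 [442. -48. 135.] [458. -33. 146.]
19.9333 [450.9 -40.  235.2] [0.3 0.8 3.3] 0.998296481277864
```

Call:
servo_tool --commands '[[-1, [-0.009, 0.01, 0], [0, 0, 0]], [-1, [-0.019, 0.022, 0], [0, 0, 0]], [-1, [-0.019, 0.022, 0], [0, 0, 0]], [-1, [-0.02, 0.023, 0], [0, 0, 0]], [-1, [-0.02, 0.023, 0], [0, 0, 0]], [-1, [-0.02, 0.022, 0], [0, 0, 0]], [-1, [-0.019, 0.022, 0], [0, 0, 0]], [-1, [-0.018, 0.022, 0], [0, 0, 0]], [-1, [-0.0085, 0.0115, 0], [0, 0, 0]], [-1, [0, 0, 0], [0, 0, 0]]]'

```text
time_s: 20.77
eef_pos: [627.7, -193.5, 226.8]
ee_rot: [-0.001, 0.707, 0.707, -0.0]
force: [-0.9, 0.3, -0.6]
grip_width: 0.997
grip_force: 0.0
```

Call:
servo_tool --commands '[[-1, [0, 0, 0], [0, 0, 0.75]], [-1, [0, 0, 0], [0, 0, 0.75]], [-1, [0, 0, 0], [0, 0, 0.75]], [-1, [0, 0, 0], [0, 0, 0]], [-1, [0, 0, 0], [0, 0, 0]]]'

```text
time_s: 21.18
eef_pos: [626.3, -191.4, 228.6]
ee_rot: [-0.0, 0.784, 0.62, -0.0]
force: [0.8, -0.7, 0.3]
grip_width: 1.001
grip_force: 0.0
```

```bash
python3 - <<'E'
from rig import *
from h import *
s=sense();w=wcam(capture("wrist"),s);print(s["eef_pos"].round(1),s["ee_rot"].round(4))
cv2.imwrite("pics/w9.png",w["pixels"][:,:,::-1])
Q=cloud(w)
near=(abs(Q[...,0]-627)<40)&(abs(Q[...,1]+192)<50)
for a,b in((20,60),(60,110),(112,127),(127,150)):
    q=Q[near&(Q[...,2]>a)&(Q[...,2]<b)]
    if len(q)>20: print(a,b,len(q),cv2.minAreaRect(q[:,:2].astype(np.float32)),q[:,2].max())
E
```

```text
[ 626.3 -191.4  228.6] [-2.000e-04  7.844e-01  6.203e-01 -1.000e-04]
20 60 108 ((632.4935913085938, -165.53916931152344), (6.930959701538086, 29.74388885498047), 82.72611236572266) 57.7275358629825
60 110 208 ((632.77734375, -165.54580688476562), (6.8038482666015625, 29.853168487548828), 81.08767700195312) 109.9839886132536
112 127 1849 ((627.0341186523438, -191.807373046875), (60.10639953613281, 32.06357955932617), 75.83944702148438) 126.9942741287101
127 150 826 ((626.9364013671875, -193.45059204101562), (26.383987426757812, 26.995248794555664), 75.13432312011719) 139.50125516732453
```

View pics/w9.png

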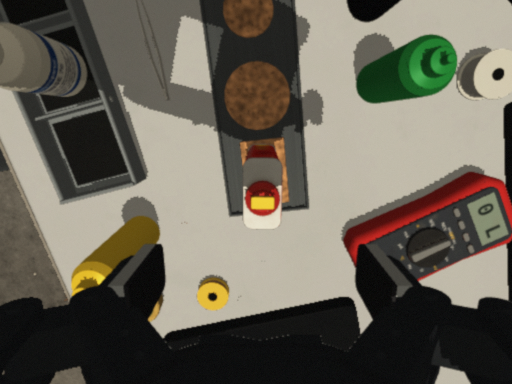

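The wrist view shows the tin at (262,190), its wide side parallel to the tool x (image vertical), with fingers on either side. Bottle and bays are at upper left, and the yellow can at (120,255) is well clear of the fingers. Descending.

Call:
servo_tool --commands '[[-1, [0, 0, 0.02], [0, 0, 0]], [-1, [0, 0, 0.03], [0, 0, 0]], [-1, [0, 0, 0.03], [0, 0, 0]], [-1, [0, 0, 0.025], [0, 0, 0]], [-1, [0, 0, 0.02], [0, 0, 0]], [-1, [0, 0, 0.01], [0, 0, 0]], [-1, [0, 0, 0.005], [0, 0, 0]], [-1, [0, 0, 0.002], [0, 0, 0]], [-1, [0, 0, 0], [0, 0, 0]], [-1, [0, 0, 0], [0, 0, 0]]]'

```text
time_s: 22.07
eef_pos: [627.1, -192.1, 88.1]
ee_rot: [0.001, 0.785, 0.619, 0.0]
force: [-0.3, 0.3, 0.1]
grip_width: 1.005
grip_force: 0.0
```

Call:
servo_tool --commands '[[0, [0, 0, 0], [0, 0, 0]], [0.5, [0, 0, 0], [0, 0, 0]], [1, [0, 0, 0], [0, 0, 0]], [1, [0, 0, 0], [0, 0, 0]], [1, [0, 0, 0], [0, 0, 0]], [1, [0, 0, 0], [0, 0, 0]]]' --squeeze 35

```text
time_s: 22.57
eef_pos: [626.8, -191.9, 87.1]
ee_rot: [0.0, 0.785, 0.619, 0.0]
force: [0.2, -0.1, 1.2]
grip_width: 0.346
grip_force: 36.3
```

```bash
python3 - <<'E'
from h import *
import pickle
d=pickle.load(open("d1.pkl","rb"))
for k in d:
    Q=cloud(d[k]);q=Q[(abs(Q[...,0]-440)<60)&(Q[...,1]<-176)&(Q[...,1]>-260)&(Q[...,2]>25)&(Q[...,2]<200)]
    print(k,len(q),q.min(0).round(),q.max(0).round())
E
```

```text
scene 1438 [ 442. -260.   25.] [ 480. -218.  151.]
top 576 [ 445. -258.   26.] [ 488. -214.  151.]
```

Call:
servo_tool --commands '[[1, [0, 0, -0.006], [0, 0, 0]], [1, [0, 0, -0.014], [0, 0, 0]], [1, [0, 0, -0.02], [0, 0, 0]], [1, [0, 0, -0.02], [0, 0, 0]], [1, [0, 0, -0.01], [0, 0, 0]], [1, [0, 0, 0], [0, 0, -0.6]], [1, [0, 0, 0], [0, 0, -0.8]], [1, [0, 0, 0], [0, 0, -0.7]], [1, [0, 0, 0], [0, 0, -0.33]], [1, [0, 0, 0], [0, 0, 0]]]'

```text
time_s: 23.4
eef_pos: [626.3, -191.7, 156.3]
ee_rot: [-0.001, 0.7, 0.714, -0.0]
force: [0.3, 0.3, -2.7]
grip_width: 0.347
grip_force: 35.9
```

Call:
servo_tool --commands '[[1, [0.003, -0.008, 0], [0, 0, 0]], [1, [0.007, -0.017, 0], [0, 0, 0]], [1, [0.009, -0.023, 0], [0, 0, 0]], [1, [0.01, -0.024, 0], [0, 0, 0]], [1, [0.01, -0.024, 0], [0, 0, 0]], [1, [0.01, -0.024, 0], [0, 0, 0]], [1, [0.009, -0.022, 0], [0, 0, 0]], [1, [0.007, -0.016, 0], [0, 0, 0]], [1, [0.004, -0.011, 0], [0, 0, 0]], [1, [0.002, -0.006, 0], [0, 0, 0]]]'

```text
time_s: 24.23
eef_pos: [449.1, -123.6, 156.9]
ee_rot: [-0.0, 0.701, 0.714, -0.0]
force: [0.7, -0.8, -2.3]
grip_width: 0.347
grip_force: 35.8
```

Call:
servo_tool --commands '[[1, [0, 0, 0], [0, 0, 0]], [1, [0, 0, 0], [0, 0, 0]], [1, [0, 0, 0], [0, 0, 0]]]'

```text
time_s: 24.48
eef_pos: [450.9, -124.5, 156.8]
ee_rot: [0.0, 0.7, 0.714, 0.0]
force: [1.0, 0.2, -2.0]
grip_width: 0.343
grip_force: 35.8
```

```bash
python3 look.py s10 450 -124
```

```text
75 182 [ 433. -156.   77.] [466. -97.  90.]
90 212 [ 434. -155.   90.] [460. -97. 105.]
105 220 [ 434. -155.  105.] [460. -99. 120.]
120 234 [ 434. -155.  120.] [461. -97. 135.]
135 228 [ 433. -155.  135.] [460. -98. 150.]
150 205 [ 428. -155.  150.] [ 460. -100.  165.]
165 251 [ 421. -155.  165.] [461. -97. 180.]
180 304 [ 421. -155.  180.] [ 478. -100.  195.]
195 233 [ 421. -141.  195.] [ 479. -115.  210.]
24.5333 [ 450.8 -124.5  156.7] [-0.5  0.9 -2.8] 0.3445971173827856
```

View pics/s10.png

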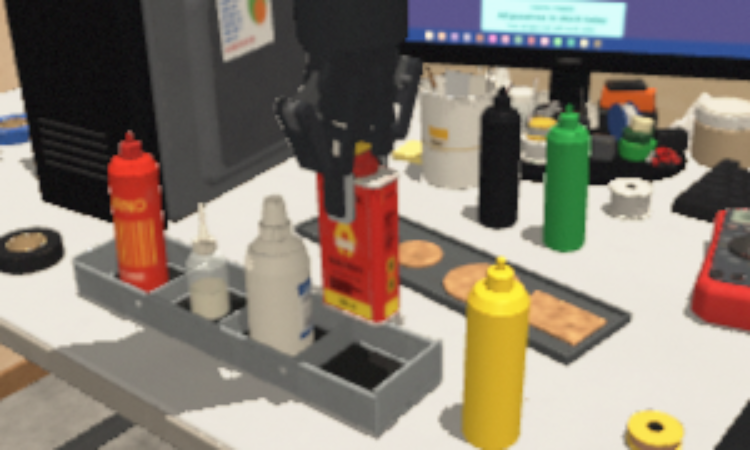

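The first three stand upright in bays 1–3. The tin hangs upright over bay 4 at (360,245). Lowering.

Call:
servo_tool --commands '[[1, [0, 0, 0.012], [0, 0, 0]], [1, [0, 0, 0.016], [0, 0, 0]], [1, [0, 0, 0.016], [0, 0, 0]], [1, [0, 0, 0.01], [0, 0, 0]], [1, [0, 0, 0.005], [0, 0, 0]], [1, [0, 0, 0.003], [0, 0, 0]], [1, [0, 0, 0.001], [0, 0, 0]], [1, [0, 0, 0.001], [0, 0, 0]], [1, [0, 0, 0.001], [0, 0, 0]], [1, [0, 0, 0], [0, 0, 0]]]'

```text
time_s: 25.37
eef_pos: [450.5, -124.3, 92.1]
ee_rot: [0.0, 0.7, 0.714, 0.0]
force: [1.3, 0.2, -2.4]
grip_width: 0.341
grip_force: 35.8
```

Call:
servo_tool --commands '[[1, [0, 0, 0.001], [0, 0, 0]], [1, [0, 0, 0.001], [0, 0, 0]], [1, [0, 0, 0], [0, 0, 0]]]'

```text
time_s: 25.62
eef_pos: [450.9, -124.4, 90.9]
ee_rot: [0.001, 0.7, 0.714, 0.0]
force: [-1.0, 0.8, 7.5]
grip_width: 0.345
grip_force: 36.8
```

Call:
servo_tool --commands '[[0.7, [0, 0, 0], [0, 0, 0]], [0.2, [0, 0, 0], [0, 0, 0]], [-0.4, [0, 0, 0], [0, 0, 0]], [-1, [0, 0, 0], [0, 0, 0]], [-1, [0, 0, 0], [0, 0, 0]], [-1, [0, 0, -0.02], [0, 0, 0]], [-1, [0, 0, -0.035], [0, 0, 0]], [-1, [0, 0, -0.04], [0, 0, 0]], [-1, [0, 0, -0.04], [0, 0, 0]], [-1, [0, 0, -0.02], [0, 0, 0]]]'

```text
time_s: 26.45
eef_pos: [451.1, -124.6, 249.4]
ee_rot: [0.003, 0.7, 0.714, 0.001]
force: [0.3, 0.3, -1.0]
grip_width: 1.0
grip_force: 0.0
```

Call:
servo_tool --commands '[[-1, [0, 0, 0], [0, 0, 0]], [-1, [0, 0, 0], [0, 0, 0]], [-1, [0, 0, 0], [0, 0, 0]], [-1, [0, 0, 0], [0, 0, 0]]]'

```text
time_s: 26.78
eef_pos: [449.8, -123.9, 243.4]
ee_rot: [-0.001, 0.7, 0.714, -0.0]
force: [-0.9, 0.1, 0.5]
grip_width: 1.002
grip_force: 0.0
```

```bash
python3 look.py s11 450 -124
```

```text
15 122 [ 434. -154.   16.] [ 463. -100.   30.]
30 195 [ 434. -155.   30.] [464. -97.  45.]
45 204 [ 434. -155.   45.] [464. -98.  60.]
60 204 [ 434. -155.   60.] [466. -99.  75.]
75 205 [ 434. -155.   75.] [ 460. -100.   90.]
90 212 [ 434. -155.   90.] [459. -98. 105.]
105 223 [ 434. -155.  105.] [460. -99. 120.]
120 302 [ 435. -155.  120.] [466. -96. 135.]
135 71 [ 439. -136.  135.] [ 462. -122.  144.]
26.8333 [ 449.8 -124.   243.5] [ 0.5 -0.7 -0.5] 1.0004569628047961
```

View pics/s11.png

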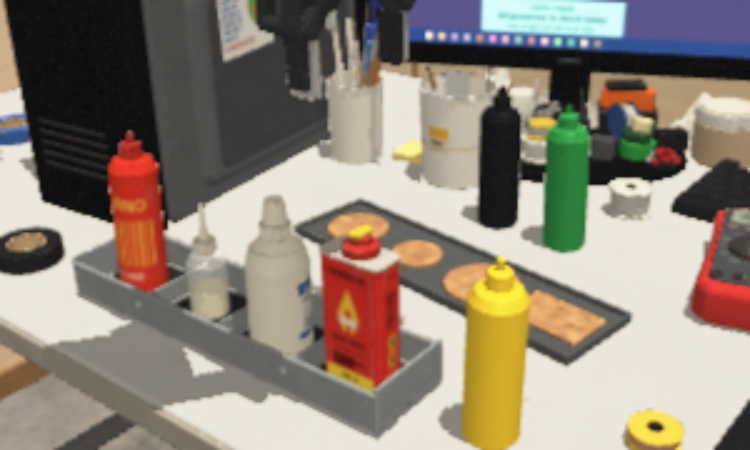

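All four stand upright in their bays in order: gas (138,225), dropper (208,280), bottle (280,290) and tin (360,310). The gripper is well clear above.

```bash
python3 -c "
from rig import *
print(finish_job())"
```

```text
the job is handed in; nothing more can be done
None
```

The gas can, dropper, bottle and tin stand upright in the rack's four bays, left to right in their tray order; the job was handed in at about 27 s of the 96 s allowed, with the gripper open and clear.

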